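# Nip a pair of glued half soles in the bench press

## Task

A pair of freshly glued half soles lies on the plywood board that sticks out of the bench press. With a fingertip push the board by its outer end squarely home against the stop at the back of the press bed, then push the capstan round by one of its arms, clockwise seen from above, until the plate is screwed down tight on the soles, and leave it tight. Touch the press and the board with the fingers only, lift nothing, and leave the other things on the bench undisturbed.

Things in the scene. Friction and masses are not known exactly. Their poses are not given: they have to be found in the camera images.
- press: bench nipping press, green cast frame, fixed. Origin: on the bench under the screw axis; z up; x runs along the bed from its open front (-x) to the stop (+x). Bed top at z 35 mm, from x -160 to +175, 212 mm wide. Two uprights at x 0, 50 mm (x) by 32 mm (y), inner faces at y -108 and +108. Crossbeam 56 mm wide, 284 mm long, top at z 172; boss round the screw, radius 30 mm, top at z 185
- stop_face (a point): centre of the face of the steel stop bar across the bed's back end, at (160, 0, 45) mm in the press frame; bar 190 mm wide, 20 mm high. The far end of the board belongs against it
- board: loose plywood board 340 x 194 x 12 mm, 0.6 to 0.85 kg, flat on the press bed between the uprights (11 mm play each side), two half soles (165 x 84 mm) stuck on it, tops 22 mm above its underside. Origin: centre of its underside, z up, x along its length to the stop. Starts 50 to 110 mm short of the stop; home, it still sticks out 20 mm beyond the bed's front. Slides under 2 to 9 N
- board_near (a point): middle of the board's near end face (board frame (-170, 0, 6) mm), the place to push; about 41 mm above the bench
- board_far (a point): middle of the board's far end face (board frame (170, 0, 6) mm)
- platen (a joint): how far the press plate has come down, m: 0 (highest, 20 mm above the soles) to about 0.020 (on the soles); follows the capstan at 3.5 mm per rad. Starts between 0.003 and 0.012. The soles lie under the plate when the board is home
- platen_face (a point): centre of the steel plate's underside; the plate is 240 mm (press x) by 200 mm (press y), 20 mm thick
- capstan (a joint): turn of the capstan about the vertical screw, rad, growing clockwise seen from above (plate goes down); 0 to 7.4, starts at 0.8 to 3.4, meets the soles near 5.7. Friction keeps it where it is left. It turns down under 4 to 9 N at an arm, more the faster; once the plate bears on the soles it all but stops and the push climbs: 12 to 20 N at an arm makes it tight
- hub (a point): centre of the capstan on the screw axis, at mid height of its arms: 225 to 234 mm above the bench at the start, about 217 when tight. Hub radius 31 mm, dome 27 mm above this point. Four level arms 90 degrees apart, round steel bars of 16 mm diameter, each ending in a black ball of 30 mm diameter centred 127 mm from the axis
- ball_end (a point): centre of the ball of one arm (at capstan 0 this arm points along the press's +x); the other three balls are at 90, 180 and 270 degrees around the hub
- glue_tin: bystander: closed tin, 80 mm diameter, 100 mm high, standing; origin at its foot
- spool: bystander: cone of pale thread, 58 mm foot, 90 mm high, standing; origin at its foot
- hammer: bystander: hammer lying on the bench; origin at mid length, underside
- brush: bystander: glue brush lying on the bench; origin at mid length, underside
- tack_tin: bystander: small steel bowl for tacks, 72 mm diameter, 26 mm high; origin at its foot
- shoe: bystander: brown shoe standing, 280 x 92 mm, 108 mm high; origin under its middle
- heel_block: bystander: rubber heel block 65 x 66 x 26 mm; origin at its underside

How it is judged (in metres and radians):
On the way, in this order (a step that is already met when the one before it is completed fails the run):
1. the board is pushed home against the stop (x of board_far in the frame of press above 0.153 m and angle between the x axis of board and the x axis of press, either way round below 0.05 rad and z of board in the frame of press below 0.041 m), for 0.2 s.
2. the plate is screwed down tight on the soles (all of step 1 and contact force between platen and board above 50 N), for 0.2 s.
At the end, for the whole second after the job is handed in: The board's far end is within 7 mm of the stop and square to it within 0.05 rad, lying on the bed; the plate presses on it with more than 50 N; the capstan is at rest (all of step 2 and velocity of joint capstan between -0.05 and 0.05 rad/s); the robot touches nothing.
It fails at once if the board is lifted off the bed or tipped (z of board in the frame of press above 0.05 m or angle between board's own z axis and vertical above 0.12 rad).
It fails at once if the press or the board is pushed with the arm or the gripper's body instead of the fingers (contact force between the arm and press above 5 N or contact force between the arm and board above 5 N).
It fails at once if one of the other things on the bench is disturbed (distance of any of glue_tin, spool, hammer, brush, tack_tin, shoe, heel_block from where it was at the start of the episode above 0.03 m or angle between any of glue_tin, spool, hammer, brush, tack_tin, shoe, heel_block's own z axis and vertical above 0.5 rad).
It also fails if it takes over 64 s, if anything falls off the work surface, if the arm or the gripper's body presses on something with over 40 N, if the wrist force passes 120 N, or if a joint passes its speed limit or range.

## Robot

A 6-joint arm with a two-finger parallel gripper is mounted at the origin on the work surface. World frame = base frame: x ahead of the robot, y to its left, z up, the work surface at z = 0. Lengths are in mm, angles in rad, forces in N, time in s.
With the tool pointing down it reaches from about 325 to 775 mm from the base axis. Payload 5.5 kg.
Tool frame: the origin (TCP) lies on the centre line of the jaws, within the pads' length; the fingertips stand 19 mm ahead of it and the grasp point (between the pads) is the TCP (env.tip_reach is the distance from the TCP to the fingertips, in mm); z points along the fingers, y is the line along which they close (so a half turn about z gives the same grasp; the last joint's range is limited). The gripper opens to 88 mm and grips with 3 to 60 N. Pads are 20 mm wide; open, the fingers measure 115 mm over their backs; the gripper's body (75 mm by 178 mm) begins 61 mm behind the grasp point.
Start: joints at [-1.176, 0.091, 1.231, -0, 1.82, -0.057], TCP at [261.953, -539.812, 241.631] pointing down, gripper open.
Joint ranges: [-2.87, 2.87], [-0.86, 2.18], [0.17, 2.46], [-1.51, 4.65], [0.06, 2.69], [-2.65, 2.65]. Speed limits (rad/s): [2.57, 2.57, 3.01, 3.14, 3.14, 3.14].

## Interface

Orientations are given as a unit quaternion [x, y, z, w].
In Python, from rig import env gives the robot as it stands. The module is installed in compiled form; this text tells all that it offers.
- The arm moves only by the shell command python3 -m handwheel 'ROWS'. ROWS is JSON, a list of rows, each a list of 3 entries, a list of its own where there are three numbers: the shift along the tool's x, y, z in cm, then the turn, a rotation vector about the tool's x, y, z in rad, then the closure, from 0 (fully open) to 1 (shut). In form: [[[dx, dy, dz], [rx, ry, rz], gripper], ...]. A call has 1 to 10 rows; each row shifts and turns the commanded pose from where the row before left it, along the tool's axes as they then stand; what a row does not reach is not made up. A row lasts 1/8 s, in which the tool goes at most 62.5 mm and 10.7 degrees, less where a joint would pass 70% of its speed; a pose out of reach is approached as far as the arm can. A call with a gripper value outside its range is refused whole. The fingers move at their own pace and stop on an object; the grip force is fixed at half the most. Time passes only in rows, so rows that do not move let the fingers close. It gives the time, the measured TCP pose, the force, the opening and the grip force at its end, in the units of the state.
- env.get_obs(): the state, without advancing time (a new reading comes with each control period).
- env.snapshot(name): name is "scene" or "top"; returns the picture (480x640x3 uint8, red, green, blue); there is no depth.
- env.camera_params(name): a dict with "K" (3x3 intrinsics, pixels), "eye" and "attitude" of the camera in the world. Camera axes: x right, y down, z forward; pixel columns grow to the right and rows downward; lengths in mm; the calibration is good to about 2 mm. A picture is of the moment at which its call begins. camera_params takes no time and is no camera call.
- env.hand_in(): hands the job in; it is judged then, once.
The state is a dict: "time": time; "q": joint angles; "qd": joint speeds; "joint_efforts": joint torques, N m; "position": TCP position; "orientation": TCP orientation; "contact_force": force on the tool from outside, world axes, zero at the start; "torque": the same for the moment, N m; "width": opening from 0.0 (shut) to 1.0 (fully open); "finger_force": force on a finger pad.
Only numpy, scipy, OpenCV 4.12 (cv2) and the standard library are available. Lean on these libraries where they do the work, as an engineer would, in place of code of your own. Each camera call takes 0.05 s, during which the arm holds its last target. There are 200 camera calls.

## Working session

There is one attempt and no reset: what is moved stays moved. The work goes in short steps, Python scripts to look and compute and a shell command to move; the robot and the scene stay as the last step left them, time stands still between calls to the robot, and variables do not carry over. Pictures are saved under pics/ and viewed, at most 10 in all, crops included, and the job is handed in when it is done.

```bash
mkdir -p pics; python3 - <<'E'
from rig import env
import cv2
for n in("scene","top"):
    cv2.imwrite(f"pics/{n}0.png",env.snapshot(n)[:,:,::-1]); p=env.camera_params(n); print(n,p)
o=env.get_obs();print(o)
E
```

```text
scene {'K': array([[496.12067092,   0.        , 322.59741891],
       [  0.        , 496.12067092, 241.90103639],
       [  0.        ,   0.        ,   1.        ]]), 'eye': array([1403.10336213, -484.99404229, 1372.94504227]), 'attitude': array([ 0.81152765,  0.48102377, -0.17155357, -0.28391613])}
top {'K': array([[556.56462114,   0.        , 314.71975754],
       [  0.        , 556.56462114, 242.60169752],
       [  0.        ,   0.        ,   1.        ]]), 'eye': array([ 439.68363917,  -13.73764861, 1588.54890912]), 'attitude': array([-0.69914233,  0.71349222, -0.03527281,  0.02974359])}
{'time': 0.1, 'q': array([-1.17568338e+00,  9.17825727e-02,  1.23174042e+00, -1.87292849e-05,
        1.81980219e+00, -5.67224510e-02]), 'qd': array([-0.00154079, -0.00140874, -0.00245729, -0.00208009,  0.00088858,
       -0.00102788]), 'joint_efforts': array([ 3.29434115e-03, -4.47859454e+01, -4.07569349e+01,  7.01944227e-02,
        2.84482352e-02, -1.02001152e-04]), 'position': array([ 261.86334095, -539.5865681 ,  240.6346626 ]), 'orientation': array([ 9.74589102e-01,  2.23998508e-01, -1.54817717e-04, -8.52366127e-04]), 'contact_force': array([ 0.44759449, -1.17923182, -0.35890986]), 'torque': array([ 0.01247919, -0.00165232, -0.03562837]), 'finger_force': 0.0, 'width': 0.9968877718902666}
```

View pics/scene0.png

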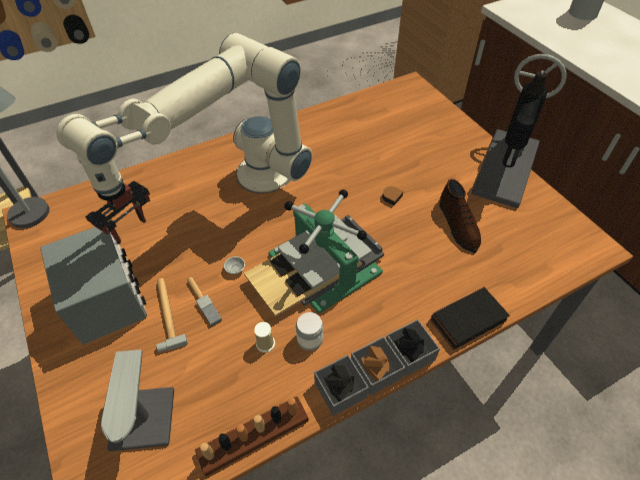

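View pics/top0.png

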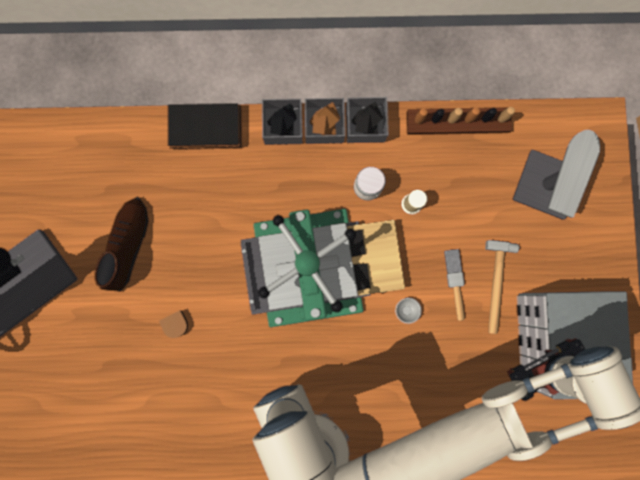

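The top view shows the press near pixel (307,263) with its stop to the left (245,275). The board sticks out to the right, with its end edge near (402,258), and the bowl is at (408,310), close to the board end. I'll enlarge that part.

```bash
cat > h.py <<'E'
import numpy as np
from rig import env
from scipy.spatial.transform import Rotation as R
def ray(n,u,v,z):
    p=env.camera_params(n);d=R.from_quat(p["attitude"]).apply(np.linalg.inv(p["K"])@[u,v,1]);e=p["eye"]
    return e+d*(z-e[2])/d[2]
def proj(n,P):
    p=env.camera_params(n);c=R.from_quat(p["attitude"]).inv().apply(np.array(P,float)-p["eye"]);q=c@p["K"].T
    return q[...,:2]/q[...,2:]
E
python3 - <<'E'
import cv2
from h import *
im=cv2.imread("pics/top0.png")[195:335,230:430]
cv2.imwrite("pics/c1.png",cv2.resize(im,(800,560),interpolation=cv2.INTER_CUBIC))
im=cv2.imread("pics/scene0.png")[180:330,215:395]
cv2.imwrite("pics/c2.png",cv2.resize(im,(720,600),interpolation=cv2.INTER_CUBIC))
print(proj("top",[[0,0,0],[500,0,0]]),ray("top",307,263,230))
E
```

```text
[[309.09056716 453.49420102]
 [305.63614246 272.84593699]] [515.22904406  -5.77959948 230.        ]
```

View pics/c1.png

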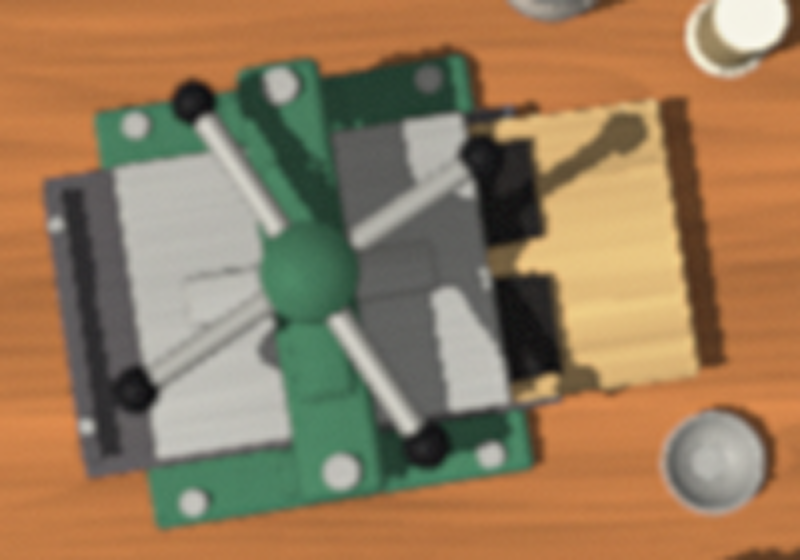

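View pics/c2.png

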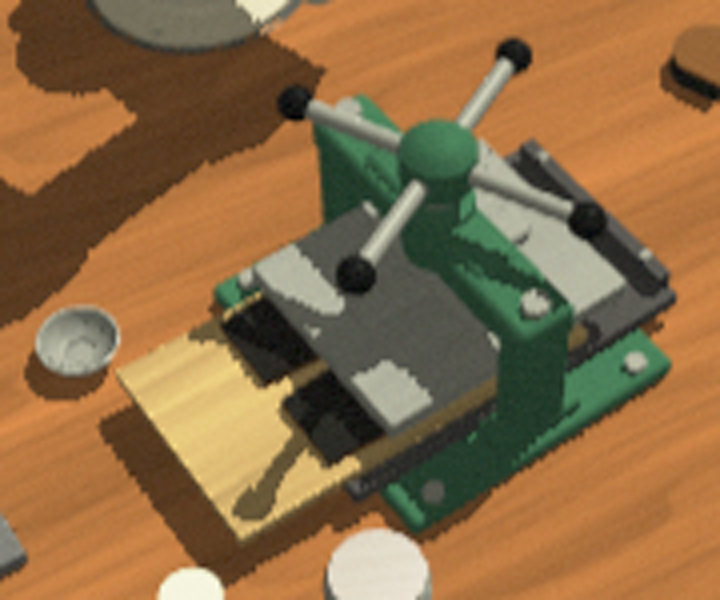

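The top crop shows the board's end corners at (657,98) and (697,375). The balls are at (193,103), (482,156), (428,445) and (135,390), the hub is at about (309,270), and the stop-end corners are (46,180) and (90,475).

```bash
python3 - <<'E'
from h import *
def t(x,y,z): return ray("top",(x+.5)/4-.5+230,(y+.5)/4-.5+195,z)
np.set_printoptions(precision=1,suppress=True)
a,b=t(657,98,47),t(697,375,47);print("board end",a,b,np.linalg.norm(a-b),(a+b)/2)
d=(a-b)/np.linalg.norm(a-b); print("end-normal yaw",np.degrees(np.arctan2(-d[0],d[1])), np.arctan2(d[0],-d[1]))
B=np.array([t(*p,229) for p in[(193,103),(482,156),(428,445),(135,390)]]);h=B.mean(0);print("hub",h)
for p in B:print(p,np.linalg.norm(p-h),np.degrees(np.arctan2(*(p-h)[1::-1])))
c,e=t(46,180,35),t(90,475,35);print("bed back",c,e,np.linalg.norm(c-e))
f=(c-e)/np.linalg.norm(c-e);print("press yaw",np.degrees(np.arctan2(-f[0],f[1])),(c+e)/2-h)
g,k=t(280,85,172),t(341,472,172);print("bolts",g,k,(g+k)/2);f=(g-k);print(np.degrees(np.arctan2(f[1],f[0])))
print("bowl",t(717,465,26),"spool top",t(752,15,90),"tin top",ray("top",370,180,100))
E
```

```text
board end [ 643.2 -249.9   47. ] [ 449.8 -271.    47. ] 194.5573675520395 [ 546.5 -260.4   47. ]
end-normal yaw -83.75798057820354 1.6797401176786777
hub [515.8  -5.8 229. ]
[621.7  63.9 229. ] 126.75891842376028 33.3485154218864
[ 585.4 -113.1  229. ] 127.88718041345896 -57.047834360613585
[409.6 -75.7 229. ] 127.09928647602918 -146.66305635130283
[446.6 101.7 229. ] 127.86431931366265 122.7995723670037
bed back [595.4 178.6  35. ] [389.6 149.9  35. ] 207.75637961766293
press yaw -82.06520720452036 [ -23.4  170.1 -194. ]
bolts [639.9  11.1 172. ] [392.6 -22.9 172. ] [516.2  -5.9 172. ]
7.838326501245369
bowl [ 387.1 -286.3   26. ] spool top [ 693.3 -310.    90. ] tin top [ 744.6 -180.4  100. ]
```

```bash
python3 -m handwheel '[[[0,0,0],[0,0,-0.157],0],[[0,0,0],[0,0,-0.157],0],[[0,0,0],[0,0,-0.157],0],[[0,0,0],[0,0,-0.157],0],[[0,0,0],[0,0,-0.157],0],[[0,0,0],[0,0,-0.157],0],[[0,0,0],[0,0,-0.157],0],[[0,0,0],[0,0,-0.157],0],[[0,0,0],[0,0,0],0]]'
cat >> h.py <<'E'
def rel(T):
    o=env.get_obs();r=R.from_quat(o["orientation"]);M=r.as_matrix()
    print("t%.2f"%o["time"],"pos",o["position"].round(1),"x-axis deg",np.degrees(np.arctan2(M[1,0],M[0,0])).round(2),"tool z",M[:,2].round(3),"F",o["contact_force"].round(1),"q",o["q"].round(2))
    print("go cm",(r.inv().apply(np.array(T)-o["position"])/10).round(2))
E
python3 -c "
from h import *
rel([552,-300,241]);rel([552,-300,50])"
```

```text
time: 1.23
position: [261.9, -539.7, 241.1]
orientation: [0.658, 0.753, 0.0, -0.0]
contact_force: [0.3, -0.5, 0.3]
width: 1.0
finger_force: 0.0
t1.23 pos [ 261.9 -539.7  241.1] x-axis deg 97.77 tool z [-0.     0.001 -1.   ] F [ 0.3 -0.5  0.3] q [-1.18  0.09  1.23  0.    1.82 -1.31]
go cm [1.983e+01 3.198e+01 2.000e-02]
t1.23 pos [ 261.9 -539.7  241.1] x-axis deg 97.77 tool z [-0.     0.001 -1.   ] F [ 0.3 -0.5  0.3] q [-1.18  0.09  1.23  0.    1.82 -1.31]
go cm [19.81 31.99 19.12]
```

```bash
python3 -m handwheel '[[[1.98,3.2,0],[0,0,0],0],[[1.98,3.2,0],[0,0,0],0],[[1.98,3.2,0],[0,0,0],0],[[1.98,3.2,0],[0,0,0],0],[[1.98,3.2,0],[0,0,0],0],[[1.98,3.2,0],[0,0,0],0],[[1.98,3.2,0],[0,0,0],0],[[1.98,3.2,0],[0,0,0],0],[[1.98,3.2,0],[0,0,0],0],[[1.98,3.2,0],[0,0,0],0]]'
python3 -m handwheel '[[[0,0,3],[0,0,0],0],[[0,0,3],[0,0,0],0],[[0,0,3],[0,0,0],0],[[0,0,3],[0,0,0],0],[[0,0,3],[0,0,0],0],[[0,0,2],[0,0,0],0],[[0,0,2],[0,0,0],0],[[0,0,0],[0,0,0],0]]'
python3 - <<'E'
from h import *
import cv2
rel([536,-184.7,50])
im=env.snapshot("top")[195:345,250:450,::-1]
cv2.imwrite("pics/c3.png",cv2.resize(im,(800,600),interpolation=cv2.INTER_CUBIC))
E
```

```text
time: 2.48
position: [552.7, -299.0, 241.3]
orientation: [0.658, 0.753, -0.0, -0.0]
contact_force: [-0.2, -1.3, 0.4]
width: 0.997
finger_force: 0.0
time: 3.48
position: [551.1, -299.5, 49.7]
orientation: [0.657, 0.754, -0.0, -0.002]
contact_force: [-0.1, -0.8, 0.1]
width: 0.999
finger_force: 0.0
t3.48 pos [ 551.1 -299.5   49.7] x-axis deg 97.81 tool z [-0.003  0.002 -1.   ] F [-0.1 -0.8  0.1] q [-0.55  0.21  1.44 -0.    1.49 -0.69]
go cm [ 1.158e+01  6.000e-02 -1.000e-02]
```

View pics/c3.png

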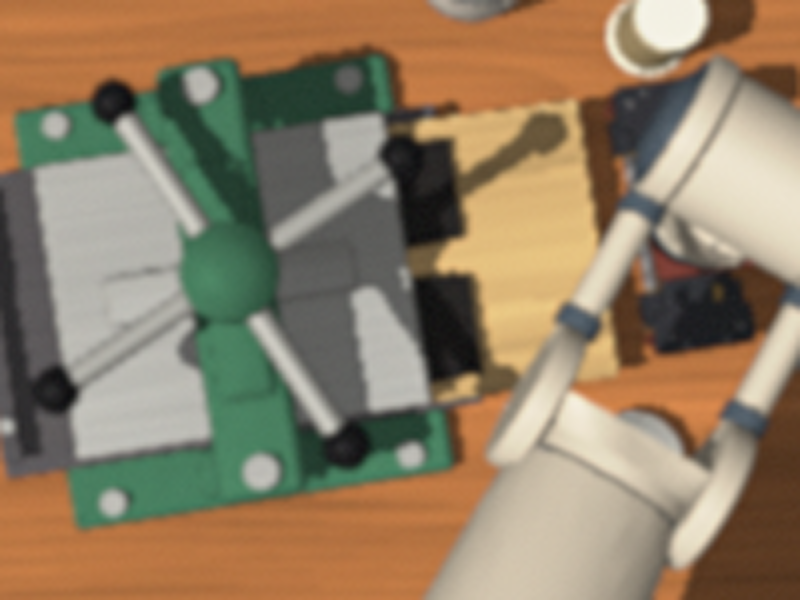

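The gripper stands behind the board end with open fingers, clear of the spool and bowl. The forearm passes near the lower ball at (345,445), so I'll check its height in the scene view.

```bash
python3 - <<'E'
from h import *
import cv2
im=env.snapshot("scene")[:,:,::-1]
im=im[100:340,140:400].copy()
cv2.imwrite("pics/c4.png",cv2.resize(im,(650,600),interpolation=cv2.INTER_CUBIC))
for z in (50,150,250,300,350,400):
    p=proj("top",[551,-299,z]);s=proj("scene",[551,-299,z])
    print(z,((p-[250,195])*4).round(),((s-[140,100])*2.5).round())
E
```

```text
50 [651. 226.] [267. 495.]
150 [679. 215.] [257. 450.]
250 [712. 201.] [245. 400.]
300 [730. 194.] [239. 372.]
350 [749. 186.] [233. 344.]
400 [770. 177.] [225. 313.]
```

View pics/c4.png

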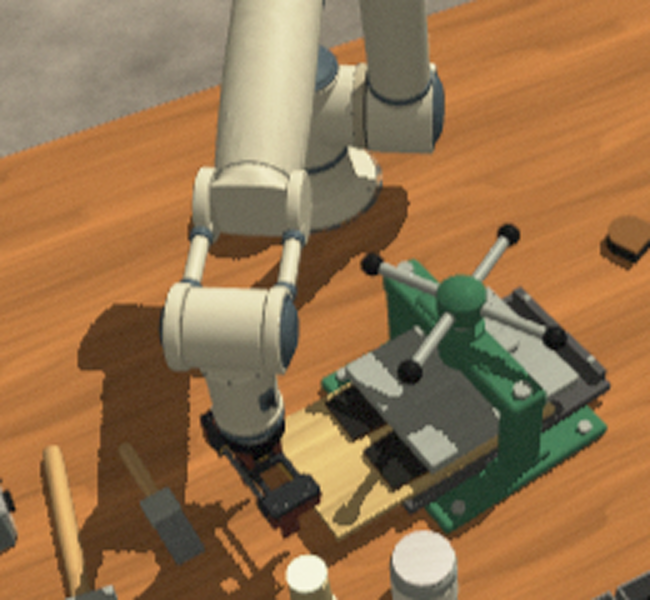

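The wrist housing sits at about z 370 (bottom about 310), well above the capstan at about 230, so the push is clear.

```bash
python3 -m handwheel '[[[1,0,0],[0,0,0],0],[[1,0,0],[0,0,0],0],[[1,0,0],[0,0,0],0],[[1,0,0],[0,0,0],0],[[1,0,0],[0,0,0],0],[[1,0,0],[0,0,0],0],[[1,0,0],[0,0,0],0],[[1,0,0],[0,0,0],0]]'
python3 -m handwheel '[[[0.6,0,0],[0,0,0],0],[[0.6,0,0],[0,0,0],0],[[0.3,0,0],[0,0,0],0]]'
python3 -m handwheel '[[[0.3,0,0],[0,0,0],0],[[0.3,0,0],[0,0,0],0]]'
python3 -c "
from h import *
rel([536,-184.7,50])"
```

```text
time: 4.58
position: [541.1, -220.5, 52.2]
orientation: [0.657, 0.754, -0.0, 0.001]
contact_force: [0.7, -5.5, 3.8]
width: 1.002
finger_force: 2.6
time: 4.95
position: [539.1, -205.8, 52.1]
orientation: [0.657, 0.754, -0.0, 0.0]
contact_force: [1.2, -5.0, 3.7]
width: 0.996
finger_force: 2.7
time: 5.2
position: [538.3, -200.1, 52.0]
orientation: [0.657, 0.754, -0.0, 0.0]
contact_force: [1.9, -4.8, 4.2]
width: 1.003
finger_force: 2.7
t5.20 pos [ 538.3 -200.1   52. ] x-axis deg 97.84 tool z [ 0.001 -0.001 -1.   ] F [ 1.9 -4.8  4.2] q [-0.41  0.07  1.59 -0.    1.48 -0.55]
go cm [ 1.56 -0.01  0.2 ]
```

```bash
python3 -m handwheel '[[[0.3,0,0],[0,0,0],0]]'|sed -n 2,4p
python3 -m handwheel '[[[0.2,0,0],[0,0,0],0]]'|sed -n 2,4p
python3 -m handwheel '[[[0.2,0,0],[0,0,0],0]]'|sed -n 2,4p
```

```text
position: [537.8, -197.2, 52.0]
orientation: [0.657, 0.754, -0.0, 0.0]
contact_force: [1.9, -4.5, 3.6]
position: [537.6, -195.2, 52.0]
orientation: [0.657, 0.754, -0.0, 0.0]
contact_force: [1.1, -5.3, 4.6]
position: [537.5, -194.6, 52.1]
orientation: [0.657, 0.754, -0.001, 0.002]
contact_force: [2.3, -13.5, 0.5]
```

```bash
python3 -m handwheel '[[[0.2,0,0],[0,0,0],0],[[0,0,0],[0,0,0],0],[[0,0,0],[0,0,0],0]]'|sed -n 2,4p
python3 -m handwheel '[[[-1,0,0],[0,0,0],0],[[-2,0,0],[0,0,0],0],[[-3,0,0],[0,0,0],1],[[-3,0,-3],[0,0,0],1],[[0,0,-5],[0,0,0],1],[[0,0,-5],[0,0,0],1],[[0,0,-5],[0,0,0],1],[[0,0,-5],[0,0,0],1],[[0,0,-2],[0,0,0],1],[[0,0,0],[0,0,0],1]]'
python3 - <<'E'
from h import *
import cv2
o=env.get_obs()
for ang in (-35,-40): 
    a=np.radians(ang);rel([515.8+105*np.cos(a),-5.8+105*np.sin(a),290])
im=env.snapshot("top")[195:335,230:430,::-1]
cv2.imwrite("pics/c5.png",cv2.resize(im,(800,560),interpolation=cv2.INTER_CUBIC))
E
```

```text
position: [537.5, -194.5, 52.1]
orientation: [0.657, 0.754, -0.002, 0.003]
contact_force: [5.6, -16.0, 1.0]
time: 7.2
position: [549.6, -280.6, 303.1]
orientation: [0.657, 0.754, 0.001, 0.001]
contact_force: [0.5, 0.7, -0.9]
width: 0.129
finger_force: 0.0
t7.20 pos [ 549.6 -280.6  303.1] x-axis deg 97.86 tool z [ 0.002 -0.001 -1.   ] F [ 0.5  0.7 -0.9] q [-0.53  0.16  1.05  0.    1.93 -0.66]
go cm [20.55  8.1   1.31]
t7.20 pos [ 549.6 -280.6  303.1] x-axis deg 97.86 tool z [ 0.002 -0.001 -1.   ] F [ 0.5  0.7 -0.9] q [-0.53  0.16  1.05  0.    1.93 -0.66]
go cm [19.9   7.45  1.31]
```

View pics/c5.png

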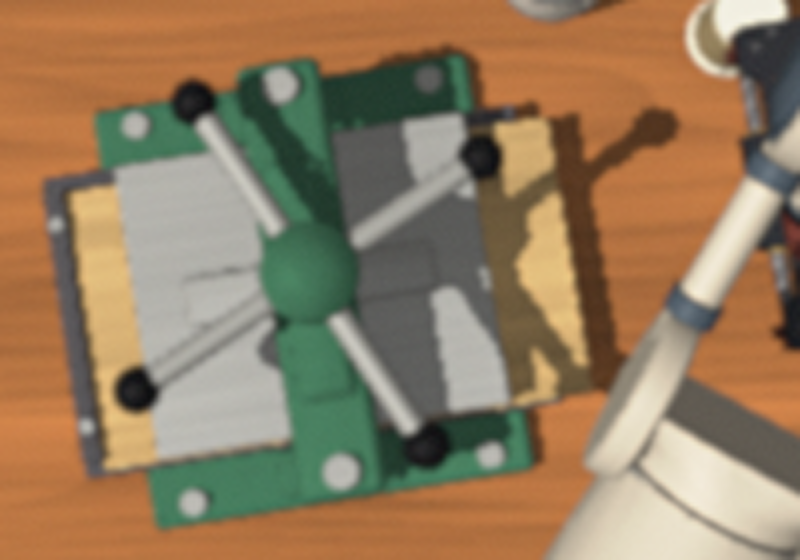

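The board's far end now lies flush against the stop along its whole width (crop x≈70–105), and the capstan hasn't moved. Next I'll plan the circle for pushing the arm at −57°.

```bash
cat >> h.py <<'E'
def arc(a0,a1,st,z=223,r=92,H=(515.8,-5.8)):
    o=env.get_obs();q=R.from_quat(o["orientation"]);p=o["position"].copy()
    for a in np.arange(a0,a1-1e-6,-st):
        T=np.array([H[0]+r*np.cos(np.radians(a)),H[1]+r*np.sin(np.radians(a)),z])
        d=(q.inv().apply(T-p)/10).round(1);p=p+q.apply(d*10);print(a,d.tolist())
E
python3 -c "
from h import *
arc(-30,-190,8)"
```

```text
-30.0 [22.0, 7.7, 7.8]
-38.0 [-0.9, -0.9, 0.0]
-46.0 [-0.9, -0.9, 0.0]
-54.0 [-0.7, -1.1, 0.0]
-62.0 [-0.5, -1.2, 0.0]
-70.0 [-0.3, -1.2, 0.0]
-78.0 [-0.2, -1.3, 0.0]
-86.0 [-0.0, -1.3, 0.0]
-94.0 [0.2, -1.3, 0.0]
-102.0 [0.3, -1.2, 0.0]
-110.0 [0.5, -1.2, 0.0]
-118.0 [0.7, -1.1, 0.0]
-126.0 [0.8, -0.9, 0.0]
-134.0 [1.0, -0.9, 0.0]
-142.0 [1.0, -0.7, 0.0]
-150.0 [1.2, -0.6, 0.0]
-158.0 [1.2, -0.4, 0.0]
-166.0 [1.3, -0.2, 0.0]
-174.0 [1.3, -0.1, 0.0]
-182.0 [1.2, 0.2, 0.0]
-190.0 [1.3, 0.3, 0.0]
```

```bash
python3 -m handwheel '[[[3.5,1.1,0],[0,0,0],1],[[3.5,1.1,0],[0,0,0],1],[[3.5,1.1,0],[0,0,0],1],[[3.5,1.1,0],[0,0,0],1],[[3.5,1.1,0],[0,0,0],1],[[3.5,1.1,0],[0,0,0],1],[[1,1.1,0],[0,0,0],1],[[0,0,0],[0,0,0],1]]'
python3 -m handwheel '[[[0,0,2.6],[0,0,0],1],[[0,0,2.6],[0,0,0],1],[[0,0,2.6],[0,0,0],1],[[0,0,0],[0,0,0],1]]'
python3 -m handwheel '[[[-0.9,-0.9,0],[0,0,0],1],[[-0.9,-0.9,0],[0,0,0],1],[[-0.7,-1.1,0],[0,0,0],1],[[-0.5,-1.2,0],[0,0,0],1],[[-0.3,-1.2,0],[0,0,0],1]]'
python3 -c "
from h import *
rel([547.3,-92.3,223])"
```

```text
time: 8.25
position: [595.6, -51.5, 299.5]
orientation: [0.657, 0.754, -0.001, -0.001]
contact_force: [-0.2, -0.6, 0.0]
width: 0.007
finger_force: 0.0
time: 8.75
position: [594.2, -53.0, 220.3]
orientation: [0.658, 0.753, -0.002, -0.002]
contact_force: [-0.2, -0.9, -0.3]
width: 0.005
finger_force: 0.0
time: 9.38
position: [547.9, -91.4, 224.7]
orientation: [0.657, 0.754, 0.002, 0.001]
contact_force: [5.1, 5.2, -3.0]
width: 0.002
finger_force: 3.0
t9.38 pos [547.9 -91.4 224.7] x-axis deg 97.91 tool z [ 0.004  0.002 -1.   ] F [ 5.1  5.2 -3. ] q [-0.23 -0.04  1.39  0.    1.78 -0.37]
go cm [-0.08 -0.08  0.17]
```

```bash
python3 -m handwheel '[[[-0.2,-1.3,0.1],[0,0,0],1],[[0,-1.3,0],[0,0,0],1],[[0.2,-1.3,0],[0,0,0],1],[[0.3,-1.2,0],[0,0,0],1],[[0.5,-1.2,0],[0,0,0],1]]'
python3 -m handwheel '[[[0.7,-1.1,0],[0,0,0],1],[[0.8,-0.9,0],[0,0,0],1],[[1,-0.9,0],[0,0,0],1],[[1,-0.7,0],[0,0,0],1],[[1.2,-0.6,0],[0,0,0],1]]'
python3 -m handwheel '[[[1.2,-0.4,0],[0,0,0],1],[[1.3,-0.2,0],[0,0,0],1],[[1.3,-0.1,0],[0,0,0],1]]'
python3 -c "
from h import *
arc(-182,-310,8)"
```

```text
time: 10.0
position: [485.0, -93.0, 223.8]
orientation: [0.657, 0.754, 0.002, 0.003]
contact_force: [7.9, -0.1, -3.3]
width: 0.008
finger_force: 3.6
time: 10.62
position: [436.6, -53.2, 223.8]
orientation: [0.658, 0.753, 0.0, 0.003]
contact_force: [5.9, -5.1, -2.6]
width: 0.001
finger_force: 3.3
time: 11.0
position: [424.3, -17.1, 223.6]
orientation: [0.658, 0.753, -0.0, 0.003]
contact_force: [4.2, -8.4, -2.6]
width: 0.006
finger_force: 3.9
-182.0 [1.4, 0.2, 0.1]
-190.0 [1.3, 0.3, -0.1]
-198.0 [1.2, 0.4, 0.0]
-206.0 [1.1, 0.7, 0.0]
-214.0 [1.0, 0.8, 0.0]
-222.0 [0.9, 0.9, 0.0]
-230.0 [0.8, 1.0, 0.0]
-238.0 [0.6, 1.1, 0.0]
-246.0 [0.4, 1.2, 0.0]
-254.0 [0.3, 1.3, 0.0]
-262.0 [0.1, 1.3, 0.0]
-270.0 [-0.1, 1.2, 0.0]
-278.0 [-0.2, 1.3, 0.1]
-286.0 [-0.5, 1.2, -0.0]
-294.0 [-0.6, 1.2, -0.0]
-302.0 [-0.7, 1.0, -0.0]
-310.0 [-0.9, 0.9, -0.0]
```

```bash
f(){ sed -n '1,2p;4p'; }; python3 -m handwheel '[[[1.4,0.2,0.1],[0,0,0],1],[[1.3,0.3,0],[0,0,0],1],[[1.2,0.4,0],[0,0,0],1]]'|f
python3 -m handwheel '[[[0.6,0.3,0],[0,0,0],1]]'|f
python3 -m handwheel '[[[0.5,0.4,0],[0,0,0],1]]'|f
python3 -m handwheel '[[[0.5,0.4,0],[0,0,0],1]]'|f
```

```text
time: 11.38
position: [427.5, 22.7, 222.7]
contact_force: [1.3, -8.5, -1.4]
time: 11.5
position: [429.4, 29.6, 222.6]
contact_force: [-0.5, -6.2, -1.2]
time: 11.62
position: [432.4, 35.0, 222.6]
contact_force: [-1.2, -4.8, -2.1]
time: 11.75
position: [435.8, 40.3, 222.5]
contact_force: [-0.5, -6.6, -1.6]
```

```bash
f(){ sed -n '1,2p;4p'; }; 
python3 -m handwheel '[[[0.5,0.4,0],[0,0,0],1]]'|f
python3 -m handwheel '[[[0.5,0.5,0],[0,0,0],1]]'|f
python3 -m handwheel '[[[0.4,0.4,0],[0,0,0],1]]'|f
python3 -m handwheel '[[[0.4,0.5,0],[0,0,0],1]]'|f
python3 -c "
from h import *
arc(-230,-310,8)"
```

```text
time: 11.88
position: [439.0, 45.7, 222.4]
contact_force: [-0.7, -6.9, -1.6]
time: 12.0
position: [443.0, 50.9, 222.4]
contact_force: [-5.3, -12.8, -0.1]
time: 12.12
position: [445.2, 53.1, 222.3]
contact_force: [-12.4, -22.3, 1.9]
time: 12.25
position: [447.8, 55.5, 222.3]
contact_force: [-23.0, -32.8, 5.7]
-230.0 [0.8, 1.0, -0.1]
-238.0 [0.6, 1.1, -0.0]
-246.0 [0.5, 1.2, -0.0]
-254.0 [0.2, 1.3, -0.0]
-262.0 [0.1, 1.3, -0.1]
-270.0 [-0.0, 1.2, 0.0]
-278.0 [-0.3, 1.3, 0.0]
-286.0 [-0.4, 1.2, 0.0]
-294.0 [-0.6, 1.1, 0.0]
-302.0 [-0.7, 1.1, 0.0]
-310.0 [-0.9, 0.9, 0.0]
```

The force has climbed to 40 N at the predicted angle, so the plate is tight. I'll back off, lift and check.

```bash
python3 -m handwheel '[[[-0.4,-0.5,0],[0,0,0],1],[[-0.5,-0.5,0],[0,0,0],1],[[-1,-0.8,0],[0,0,0],1],[[-1,-0.6,0],[0,0,0],1],[[0,0,0],[0,0,0],1]]'
python3 -m handwheel '[[[0,0,-3],[0,0,0],1],[[0,0,-3],[0,0,0],1],[[0,0,-4],[0,0,0],1],[[-4,-3,-2],[0,0,0],1],[[-5,-3,0],[0,0,0],1],[[-5,-3,0],[0,0,0],1],[[-5,0,0],[0,0,0],1],[[-5,0,0],[0,0,0],1],[[-5,0,0],[0,0,0],1],[[0,0,0],[0,0,0],1]]'
python3 - <<'E'
from h import *
import cv2
im=env.snapshot("top")[155:345,210:480,::-1]
cv2.imwrite("pics/c6.png",cv2.resize(im,(800,563),interpolation=cv2.INTER_CUBIC))
E
```

```text
time: 12.88
position: [431.6, 29.9, 222.2]
orientation: [0.658, 0.753, 0.0, 0.001]
contact_force: [0.1, 0.2, 0.5]
width: 0.007
finger_force: 0.0
time: 14.12
position: [382.1, -271.3, 339.9]
orientation: [0.658, 0.753, -0.0, -0.002]
contact_force: [0.3, 0.7, 0.2]
width: 0.003
finger_force: 0.0
```

View pics/c6.png

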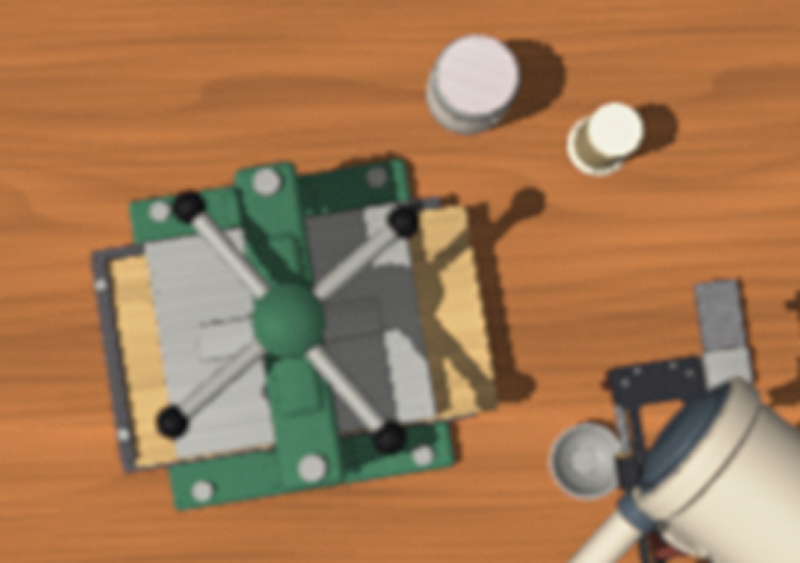

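The board is still flush with the stop, the capstan arms have turned to about 41°/−49° as predicted for tight, and the tin, spool and bowl are where they were. The gripper is clear, so I'm handing in.

```bash
python3 -c "
from rig import env
print(env.hand_in())"
```

```text
the job is handed in; nothing more can be done
None
```

The job is handed in, though no verdict came back: the board is home and square against the stop, the capstan was pushed clockwise until it took about 40 N at the arm and left tight, and no bystander in view had moved.

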